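Lock the bag sealer's service cover

TASK

The service cover on the sloping front of the bag sealer has been put back but its two slotted quarter-turn screws are still open. Take the flat-bladed driver from its holder and with it turn both screws clockwise until each clicks home against its stop, without leaning on or forcing them and keeping the fingers off the sealer; then stand the driver back in its holder and let go. Leave the other things on the bench where they are.

Things in the scene. Friction and masses are not known exactly. Their poses are not given: they have to be found in the camera images.
- sealer: White bag sealer fixed to the bench, 230 deep (x) x 300 wide (y), 161 mm high at the closed jaws along its far edge (x from +75 to +145 mm). Origin: centre of its underside. Its front is a face 20 degrees from level that rises away from the robot (from 55 mm high at x = -110 mm to 120 mm high at x = +70 mm); a steel cover, 150 x 264 mm, lies on it, 3 mm proud.
- screw_left (a joint): Turn of the screw at the left (+y) of the cover, rad: 0 = open (slot runs up the slope), 1.571 = locked (slot runs level across the cover, in line with the two marks beside the head). It grows clockwise as seen looking onto the cover. A sprung detent resists with about 0.1 N m from 0.9 on; past about 1.3 it snaps by itself to the hard stop at 1.571, short of that it springs back.
- screw_right (a joint): The same for the screw at the right (-y) of the cover.
- screw_left_face (a point): Centre of the left screw's head, on its outer face. The head: steel disc 32 mm across, standing 8 mm off the cover, with a slot 8 mm wide, 6 mm deep, right across it and open at both ends. Turns with the screw: x along the slot, z out of the cover, square to it. 85 mm left of the cover's middle, about 94 mm above the bench.
- screw_right_face (a point): The same for the right screw, 85 mm right of the cover's middle.
- driver: Stubby driver, loose, 94 mm long, 0.12 kg. Origin: middle of the blade's end; z runs up along the driver to the handle. Blade 20 mm (x) x 5 mm (y), 12 mm long; round shaft 13 mm thick; flange 38 mm across from z = 45 to 50 mm; black handle 36 mm (x) x 24 mm (y) from z = 50 to 94 mm. Starts upright in the holder, hung by its flange.
- holder: Fixed grey plastic block 76 x 76 x 52 mm with a round hole right through it, 29 mm across. Origin: centre of its underside. With the driver hung in it the driver's origin is 7 mm above the bench.
- tub: Bystander: open plastic tub 110 x 90 x 60 mm, loose; origin centre of underside.
- tape: Bystander: roll of tape lying flat, 100 mm across, 48 mm high; origin centre of underside.
- spray: Bystander: upright white bottle 72 mm across, 170 mm high; origin centre of underside.
- carton: Bystander: cardboard box 60 x 100 x 70 mm; origin centre of underside.
There are look-alikes about, which are no part of the job. There is more than one size of the driver; the job needs the largest.

How it is judged:
By the outcome, as a careful person would: the job done as asked, in the order asked, and still so for the second after the job is handed in, with the robot touching nothing.
It also fails if it takes over 67 s, if anything falls off the work surface, if the arm or the gripper's body presses on something with over 40 N, if the wrist force passes 120 N, or if a joint passes its speed limit or range.

ROBOT

A 7-joint arm with a two-finger parallel gripper is mounted at the origin on the work surface. World frame = base frame: x ahead of the robot, y to its left, z up, the work surface at z = 0. Lengths are in m, angles in rad, forces in N, time in s.
With the tool pointing down it reaches from about 0.425 to 0.925 m from the base axis. Payload 6.8 kg.
Tool frame: the origin (TCP) lies midway between the tips of the shut fingers; the grasp point (between the pads) lies 19 mm behind it (bot.pinch_z is the distance from the TCP to the grasp point, in m); z points along the fingers, y is the line along which they close (so a half turn about z gives the same grasp; the last joint's range is limited). The gripper opens to 85 mm and grips with 20 to 120 N. Pads are 22 mm wide; open, the fingers measure 114 mm over their backs; the gripper's body (76 mm by 85 mm) begins 54 mm behind the grasp point. The pads swing forward as they close: fully open they stand 13 mm farther back than shut.
Start: joints at [-1.215, 0.477, 0.022, 1.555, -0.011, 1.109, -0.083], TCP at [0.302, 0.604, 0.231] pointing down, gripper open.
Joint ranges: [-2.96, 2.96], [-0.34, 2.1], [-1.41, 1.46], [0.24, 2.44], [-1.37, 4.51], [0.17, 1.92], [-2.96, 2.96]. Speed limits (rad/s): [2.39, 2.39, 3.14, 3.14, 3.14, 3.14, 3.14].

INTERFACE

Orientations are given as a unit quaternion [w, x, y, z].
In Python, from station import bot, imaging gives the robot as it stands. The module is installed in compiled form; this text tells all that it offers.
- The arm moves only by the tool carry_out, never from a script. Its argument "targets" is a list of rows, each a list of 5 numbers: the shift along the tool's x, y, z in cm, then the turn about the tool's z in degrees, then the opening, from -1 (shut) to 1 (fully open). In form: [[x, y, z, yaw, gripper], ...]. A call has 1 to 12 rows; each row shifts and turns the commanded pose from where the row before left it, along the tool's axes as they then stand; what a row does not reach is not made up. A row lasts 1/10 s, in which the tool goes at most 50 mm and 8.59 degrees, less where a joint would pass 70% of its speed; a pose out of reach is approached as far as the arm can. A call is refused whole if a number of a shift passes 5 or a number of a turn 8.59, either way. A call with a gripper value outside its range is refused whole. The fingers move at their own pace and stop on an object; "force" is the grip in N (left out, the last holds). Time passes only in rows, so rows that do not move let the fingers close. It gives the time, the measured TCP pose, the force, the opening and the grip force at its end, in the units of the state.
- bot.get_obs(): the state, without advancing time (a new reading comes with each control period).
- imaging.read_camera(name): name is "scene" or "top" or "wrist"; returns the picture (480x640x3 uint8, red, green, blue); there is no depth.
- imaging.calibration(name): a dict with "fx", "fy", "cx", "cy" (pixels), "extrinsics" (4x4, takes a point from world to camera coordinates). Camera axes: x right, y up, looking along -z (the intrinsics and any distortion apply to the point x, -y, -z); pixel columns grow to the right and rows downward; lengths in m; the calibration is good to about 2 mm. A picture is of the moment at which its call begins: read the wrist's pose just before it. calibration takes no time and is no camera call; for the wrist camera it gives the pose at the moment of the call.
- bot.hand_in(): hands the job in; it is judged then, once.
The state is a dict: "t": time; "q": joint angles; "joint_vel": joint speeds; "joint_torque": joint torques, N m; "eef_pos": TCP position; "tool_rot": TCP orientation; "contact_force": force on the tool from outside, world axes, zero at the start; "torque": the same for the moment, N m; "gripper_width": opening from 0.0 (shut) to 1.0 (fully open); "grasp_force": force on a finger pad.
Only numpy, scipy, OpenCV 4.12 (cv2) and the standard library are available. Lean on these libraries where they do the work, as an engineer would, in place of code of your own. Each camera call takes 0.05 s, during which the arm holds its last target. There are 200 camera calls.

## Working session

There is one attempt and no reset: what is moved stays moved. The work goes in short steps, Python scripts to look and compute and a tool call to move; the robot and the scene stay as the last step left them, time stands still between calls to the robot, and variables do not carry over. Pictures are saved under pics/ and viewed, at most 10 in all, crops included, and the job is handed in when it is done.

Besides the shell and the picture viewer there is one more tool, called after ">>>" as a command line: name --pt "numbers of a row" for each row, then --argument value for the rest. carry_out: Moves the arm, as the interface text tells. Its arguments: {"type":"object","properties":{"targets":{"type":"array"},"force":{"type":"number"}},"required":["targets"]}

```bash
mkdir -p pics
python3 - <<'E'
from station import bot, imaging
import cv2,numpy as np
o=bot.get_obs(); print(o, bot.pinch_z)
for n in ("scene","top"):
    im=imaging.read_camera(n); c=imaging.calibration(n); print(n,c)
    cv2.imwrite(f"pics/{n}0.png",im[:,:,::-1])
E
```

```text
{'t': 0.0, 'q': array([-1.21515163,  0.4778254 ,  0.02231244,  1.55645584, -0.01150675,
        1.1092982 , -0.0831225 ]), 'joint_vel': array([ 0.00271577, -0.00116493,  0.00227309, -0.00051171, -0.00111887,
       -0.00109072, -0.00010455]), 'joint_torque': array([-2.05038609e-04, -5.96439779e+01,  1.60787389e+00, -2.81205457e+01,
        1.24592695e-02,  9.08956106e-03,  2.57656740e-05]), 'eef_pos': array([0.30165749, 0.60317661, 0.23030637]), 'tool_rot': array([-1.54402392e-04,  2.29790191e-01,  9.73239747e-01, -9.16657568e-04]), 'contact_force': array([ 0.00312472, -0.03728456, -0.48474598]), 'torque': array([ 0.00486771,  0.05238348, -0.0704732 ]), 'grasp_force': 0.0, 'gripper_width': 1.0012597331056652} 0.0187
scene {'fx': 589.8851337192705, 'fy': 589.8851337192705, 'cx': 318.3117536077439, 'cy': 238.54608793703747, 'extrinsics': array([[ 0.06143199,  0.9981012 , -0.00448406, -0.00611594],
       [-0.73736818,  0.04841107,  0.67375406,  0.40843455],
       [ 0.67269182, -0.03808365,  0.73894205, -1.73522624],
       [ 0.        ,  0.        ,  0.        ,  1.        ]])}
top {'fx': 511.38522033779, 'fy': 511.38522033779, 'cx': 316.73715372096734, 'cy': 235.51268413416307, 'extrinsics': array([[-0.09945756, -0.99502901,  0.00504688,  0.01846781],
       [ 0.97461347, -0.09639196,  0.20208208, -0.6419964 ],
       [-0.20059105,  0.02501735,  0.97935559, -1.10239309],
       [ 0.        ,  0.        ,  0.        ,  1.        ]])}
```

View pics/scene0.png

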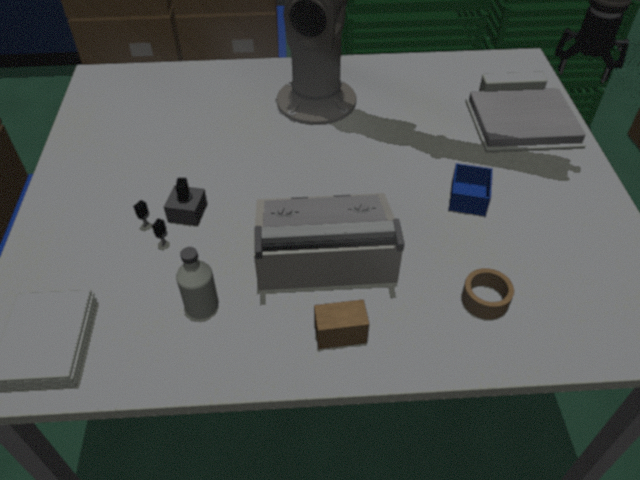

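View pics/top0.png

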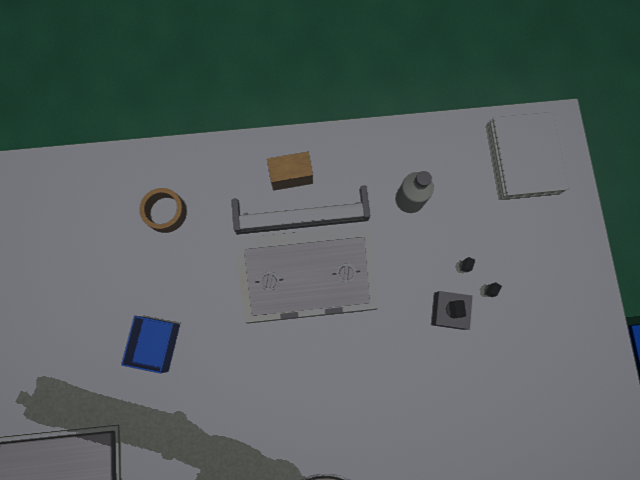

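The top view shows the sealer with screws near (269,282) and (346,272), and the big driver in its holder at (456,309). The two smaller drivers stand to the right of it. I'll enlarge both areas.

```bash
cat > h.py <<'E'
import numpy as np,cv2
from station import bot, imaging
from scipy.spatial.transform import Rotation as R
def ray(c,u,v):
    E=c["extrinsics"]; d=np.array([(u-c["cx"])/c["fx"],-(v-c["cy"])/c["fy"],-1.])
    return -E[:3,:3].T@E[:3,3], E[:3,:3].T@d
def at_z(c,u,v,z):
    o,d=ray(c,u,v); return o+d*(z-o[2])/d[2]
def proj(c,p):
    q=c["extrinsics"]@np.append(p,1); return c["cx"]+c["fx"]*q[0]/-q[2], c["cy"]-c["fy"]*q[1]/-q[2]
def snap(name,cam):
    c=imaging.calibration(cam); im=imaging.read_camera(cam); cv2.imwrite(f"pics/{name}.png",im[:,:,::-1]); 
    np.save(f"pics/{name}.npy",c,allow_pickle=True); return im,c
def pose():
    o=bot.get_obs(); w=o["tool_rot"]; r=R.from_quat([w[1],w[2],w[3],w[0]])
    x=r.as_matrix(); return o,x,np.degrees(np.arctan2(x[1,0],x[0,0]))
E
python3 - <<'E'
from h import *
im=cv2.imread("pics/top0.png")
a=cv2.resize(im[225:330,235:385],None,fx=5.3,fy=5.3,interpolation=cv2.INTER_CUBIC)[:, :795]
b=cv2.resize(im[250:340,420:510],None,fx=5,fy=5,interpolation=cv2.INTER_CUBIC)
cv2.imwrite("pics/a.png",cv2.convertScaleAbs(a,alpha=1.6))
c=imaging.calibration("top")
for n,u,v,z in [("L",269,282,.094),("R",346,272,.094),("drv",457,309,.101),("c1",434,326,.052),("c2",470,329,.052),("c3",472,294,.052),("c4",437,292,.052)]: print(n,at_z(c,u,v,z).round(4))
s=imaging.calibration("scene")
for n,u,v,z in [("drv",182,181,.101),("R",285,212,.094),("L",362,208.5,.094)]: print(n,at_z(s,u,v,z).round(4))
E
```

```text
L [0.5419 0.0697 0.094 ]
R [ 0.5471 -0.1002  0.094 ]
drv [ 0.443  -0.3286  0.101 ]
c1 [ 0.4125 -0.2854  0.052 ]
c2 [ 0.398  -0.3644  0.052 ]
c3 [ 0.4745 -0.3814  0.052 ]
c4 [ 0.4868 -0.3032  0.052 ]
drv [ 0.446  -0.3329  0.101 ]
R [ 0.5545 -0.1005  0.094 ]
L [0.5548 0.0685 0.094 ]
```

View pics/a.png

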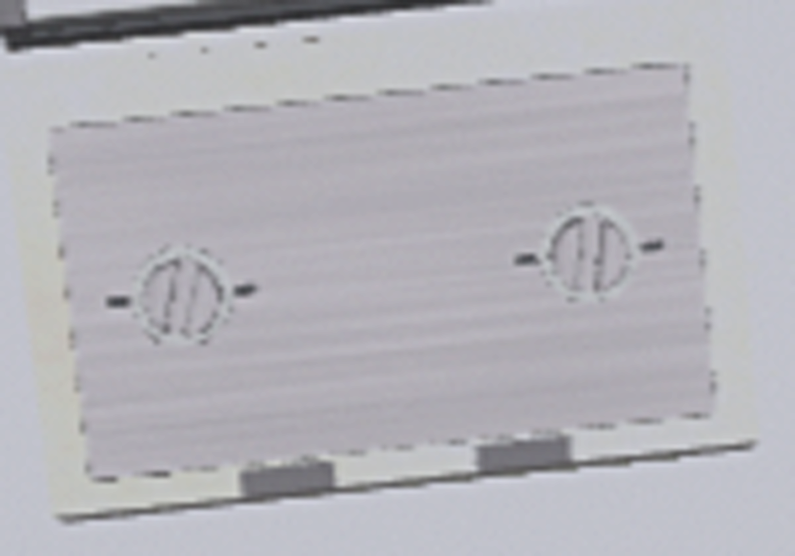

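The crop shows the left screw at (181,295), which is full-image (269.2,280.7), and the right at (591,253), full-image (346.5,272.7). Both slots run up the slope. Next I'll get the wrist camera geometry and the first move.

```bash
cat >> h.py <<'E'
def plan(target,heading=None):
    o,x,h=pose(); d=x.T@(np.array(target)-o["eef_pos"])*100
    print("t",round(o["t"],2),"pos",o["eef_pos"].round(4),"head",h.round(2),"q7",o["q"][6].round(2),"tool cm",d.round(2),"yaw",None if heading is None else round((h-heading+180)%360-180,2))
E
python3 - <<'E'
from h import *
o,x,h=pose(); c=imaging.calibration("wrist"); E=c["extrinsics"]; p=-E[:3,:3].T@E[:3,3]
print("cam in tool",x.T@(p-o["eef_pos"]),"look in tool",x.T@(-E[2,:3]),"up",x.T@E[1,:3],c["fx"],c["cx"],c["cy"])
plan([.44,-.015,.25],180); plan([.50,-.015,.25],180)
t=imaging.calibration("top"); print(at_z(t,269.15,280.7,.094),at_z(t,346.5,272.7,.094))
E
```

```text
cam in tool [ 0.08236045  0.00051347 -0.14290547] look in tool [-3.19788561e-01  9.09784893e-04  9.47488495e-01] up [ 9.47488880e-01 -2.35858280e-05  3.19788714e-01] 359.4189372030999 324.2169307999062 241.10179052825046
t 0.1 pos [0.3017 0.6032 0.2304] head 153.43 q7 -0.08 tool cm [-40.02 -49.11  -1.87] yaw -26.57
t 0.1 pos [0.3017 0.6032 0.2304] head 153.43 q7 -0.08 tool cm [-45.39 -46.42  -1.88] yaw -26.57
[0.54471524 0.06913358 0.094     ] [ 0.54548941 -0.10113098  0.094     ]
```

>>> carry_out --pt "-3.5 -3.2 -0.2 0 1" --pt "-3.5 -3.2 -0.2 0 1" --pt "-3.5 -3.2 -0.2 0 1" --pt "-3.5 -3.2 -0.2 0 1" --pt "-3.5 -3.2 -0.2 0 1" --pt "-3.5 -3.2 -0.2 0 1" --pt "-3.5 -3.2 -0.2 0 1" --pt "-3.5 -3.2 -0.2 0 1" --pt "-3.5 -3.2 -0.2 0 1" --pt "-3.5 -3.2 -0.2 0 1" --pt "-3.5 -3.2 0 0 1" --pt "-3.5 -3.2 0 0 1"

```text
t: 1.3
eef_pos: [0.506, 0.0705, 0.2513]
tool_rot: [-0.0, 0.23, 0.973, 0.0]
contact_force: [1.9, -0.0, 0.5]
gripper_width: 1.0
grasp_force: 0.0
```

>>> carry_out --pt "-3.5 -3.0 0 0 1" --pt "-3.5 -3.0 0 0 1" --pt "0 0 0 -8.5 1" --pt "0 0 0 -8.5 1" --pt "0 0 0 -8.5 1" --pt "0 0 0 -1.1 1" --pt "0 0 0 0 1" --pt "0 0 0 0 1" --pt "0 0 0 0 1"

```text
t: 2.2
eef_pos: [0.5415, -0.0125, 0.2513]
tool_rot: [-0.0, 0.001, 1.0, -0.0]
contact_force: [-0.0, -0.4, -0.0]
gripper_width: 0.999
grasp_force: 0.0
```

Run:
```python
from h import *
plan([.545,-.015,.25],180); o,x,h=pose(); print(x.round(4), np.abs(o["joint_vel"]).max())
im,c=snap("w1","wrist")
for p in ([.5447,.069,.094],[.5455,-.101,.094]): print(proj(c,p))
a=[cv2.resize(im[:,:,::-1][int(v)-40:int(v)+40,int(u)-53:int(u)+53],None,fx=7.5,fy=7.5,interpolation=cv2.INTER_CUBIC)[:,:398*2][:600] for u,v in (proj(c,[.5447,.069,.094]),proj(c,[.5455,-.101,.094]))]
w=np.vstack([q[150:450] for q in a]); w=cv2.convertScaleAbs(w,alpha=1.5); cv2.imwrite("pics/w1c.png",w); print(w.shape)
```

```text
t 2.2 pos [ 0.5415 -0.0125  0.2513] head 179.94 q7 1.55 tool cm [-0.35 -0.25  0.13] yaw -0.06
[[-1.0e+00  1.1e-03 -1.0e-04]
 [ 1.1e-03  1.0e+00 -0.0e+00]
 [ 1.0e-04 -0.0e+00 -1.0e+00]] 0.00943964776512249
(np.float64(417.33054986493994), np.float64(223.4119112206593))
(np.float64(221.36998132964897), np.float64(224.50619802002683))
(600, 795, 3)
```

View pics/w1c.png

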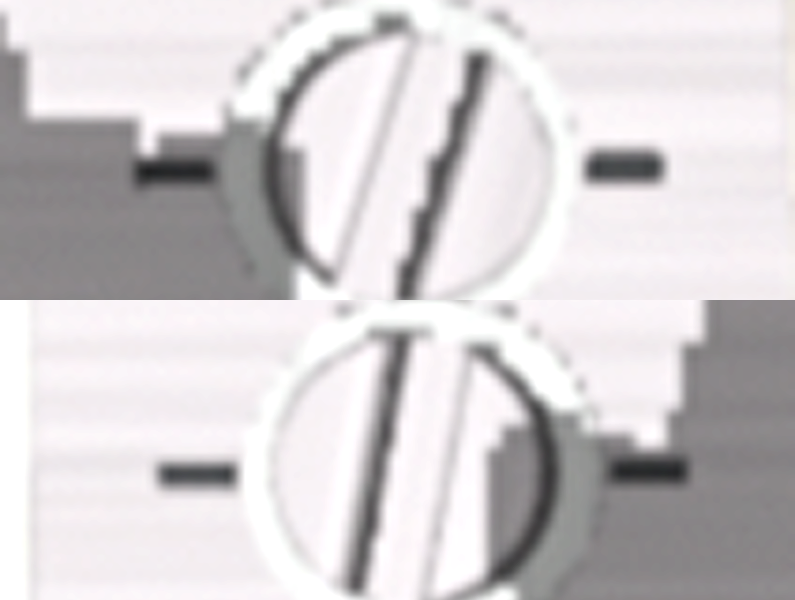

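Run:
```python
from h import *
c=np.load("pics/w1.npy",allow_pickle=True).item()
n=np.array([-np.sin(np.radians(20)),0,np.cos(np.radians(20))]); ux=np.array([n[2],0,-n[0]])
def on_plane(u,v,P):
    o,d=ray(c,u,v); return o+d*(n@(P-o))/(n@d)
for nm,(u0,v0),yo,P,edges,cen,marks in [
 ("L",(417-53,223-40),150,[.5447,.069,.094],[(410,38,335,280),(490,55,418,285)],(410,165),[(174,171),(625,167)]),
 ("R",(221-53,224-40),-150,[.5455,-.101,.094],[(388,335,345,590),(468,350,430,595)],(413,462),[(197,475),(648,470)])]:
    f=lambda X,Y:(u0+(X+.5)/7.5-.5, v0+(Y+yo+.5)/7.5-.5)
    P=np.array(P); P=at_z(c,*f(*cen),.094)
    print(nm,"disc centre",P.round(4))
    for X0,Y0,X1,Y1 in edges:
        A=on_plane(*f(X0,Y0),P);B=on_plane(*f(X1,Y1),P);d=B-A
        print(" slot ccw angle on plane",np.degrees(np.arctan2(d[1],d@ux)).round(1)," y-offset from centre", ((A-P)-(A-P)@d/(d@d)*d).round(4))
    Q=P-.008*n; M=[on_plane(*f(*m),Q) for m in marks]; print(" marks mid+8mm",((M[0]+M[1])/2+.008*n).round(4),"dir",((M[1]-M[0])).round(4))
```

```text
L disc centre [0.5457 0.0699 0.094 ]
 slot ccw angle on plane -17.6  y-offset from centre [-0.0012 -0.0041 -0.0004]
 slot ccw angle on plane -17.8  y-offset from centre [0.0014 0.0048 0.0005]
 marks mid+8mm [0.5457 0.0707 0.094 ] dir [-0.0004  0.0536 -0.0001]
R disc centre [ 0.5461 -0.1     0.094 ]
 slot ccw angle on plane -9.2  y-offset from centre [-0.0008 -0.0052 -0.0003]
 slot ccw angle on plane -8.5  y-offset from centre [0.0006 0.0043 0.0002]
 marks mid+8mm [ 0.5468 -0.1011  0.0942] dir [-0.0005  0.0535 -0.0002]
```

Left screw is at about (0.5457, 0.0703) with its slot already 17.7° clockwise. Right screw is at about (0.5463, -0.1004) with its slot 8.9° clockwise. Now to the driver.

>>> carry_out --pt "1.4 -4.5 0 0 1" --pt "1.4 -4.5 0 0 1" --pt "1.4 -4.5 0 0 1" --pt "1.4 -4.5 0 0 1" --pt "1.4 -4.5 0 0 1" --pt "1.4 -4.5 0 0 1" --pt "1.2 -4.5 0 0 1" --pt "0 0 0 0 1" --pt "0 0 0 0 1" --pt "0 0 0 0 1"

```text
t: 3.25
eef_pos: [0.4463, -0.3263, 0.2511]
tool_rot: [-0.0, -0.001, 1.0, 0.0]
contact_force: [-0.3, -0.2, 1.0]
gripper_width: 1.001
grasp_force: 0.0
```

Run:
```python
from h import *
plan([.445,-.331,.25],180)
im,c=snap("w2","wrist")
u,v=proj(c,[.445,-.331,.101]); print(u,v); u,v=int(u),int(v)
print(u-100,v-75)
cv2.imwrite("pics/w2c.png",cv2.convertScaleAbs(cv2.resize(im[v-75:v+75,u-100:u+100,::-1],None,fx=4,fy=4,interpolation=cv2.INTER_CUBIC),alpha=1.8))
```

```text
t 3.25 pos [ 0.4463 -0.3263  0.2511] head -179.9 q7 2.23 tool cm [ 0.14 -0.47  0.11] yaw 0.1
317.66087384383593 220.63630774365606
217 145
```

View pics/w2c.png

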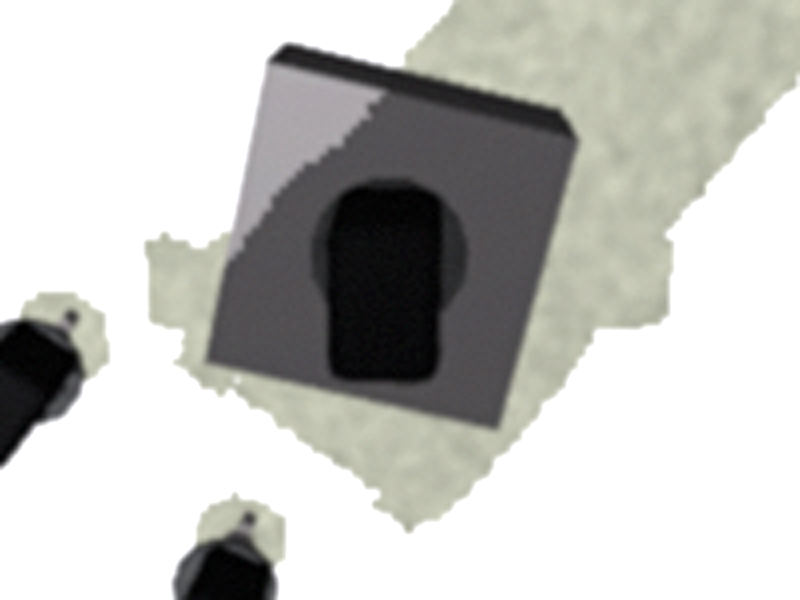

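The picture shows the big driver with its handle's long side along world x, and the top face centred near crop (384,292). The flange centre is near (390,255). The two small drivers are at the lower left.

Run:
```python
from h import *
c=np.load("pics/w2.npy",allow_pickle=True).item()
f=lambda X,Y,z:at_z(c,217+(X+.5)/4-.5,145+(Y+.5)/4-.5,z).round(4)
print("top far edge",f(330,380,.101),f(440,380,.101),"ctr",f(384.5,292,.101)); print("flange",f(389.5,255,.057))
print("side edges L",f(328,340,.101), f(440,340,.101), "holder",f(270,62,.052),f(575,140,.052),f(498,428,.052),f(208,362,.052))
print("small",f(72,318,0),f(248,520,0), f(60,385,.03))
plan([.445,-.331,.064],180)
```

```text
top far edge [ 0.4619 -0.347   0.101 ] [ 0.4619 -0.3234  0.101 ] ctr [ 0.4424 -0.3351  0.101 ]
flange [ 0.4449 -0.3352  0.057 ]
side edges L [ 0.4529 -0.3472  0.101 ] [ 0.4529 -0.3234  0.101 ] holder [ 0.4001 -0.3629  0.052 ] [ 0.4181 -0.2911  0.052 ] [ 0.491  -0.3081  0.052 ] [ 0.4736 -0.3808  0.052 ]
small [ 0.4771 -0.4272  0.    ] [ 0.5397 -0.3795  0.    ] [ 0.4871 -0.4242  0.03  ]
t 3.3 pos [ 0.4465 -0.326   0.2511] head -179.85 q7 2.23 tool cm [ 0.15 -0.51 18.71] yaw 0.15
```

>>> carry_out --pt "0.2 -0.9 0 0 0.3" --pt "0 0 4.5 0 0.3" --pt "0 0 4.5 0 0.3" --pt "0 0 4.5 0 0.3" --pt "0 0 3.2 0 0.3" --pt "0 0 2 0 0.3" --pt "0 0 0 0 0.3" --pt "0 0 0 0 0.3"

```text
t: 4.1
eef_pos: [0.4441, -0.3368, 0.0647]
tool_rot: [-0.0, -0.0, 1.0, -0.0]
contact_force: [-0.2, -0.8, 0.0]
gripper_width: 0.654
grasp_force: 0.0
```

>>> carry_out --pt "0 0 0 0 -1" --pt "0 0 0 0 -1" --pt "0 0 0 0 -1" --pt "0 0 0 0 -1" --pt "0 0 0 0 -1" --pt "0 0 0 0 -1" --pt "0 0 0 0 -1" --force 70

```text
t: 4.8
eef_pos: [0.4447, -0.3372, 0.0658]
tool_rot: [0.001, -0.0, 1.0, -0.0]
contact_force: [-0.8, 1.1, 7.1]
gripper_width: 0.273
grasp_force: 69.1
```

>>> carry_out --pt "0 0 -2 0 -1" --pt "0 0 -4.5 0 -1" --pt "0 0 -4.5 0 -1" --pt "0 0 -4.5 0 -1" --pt "0 0 -3 0 -1" --pt "-1.1 4.5 0 0 -1" --pt "-1.1 4.5 0 0 -1" --pt "-1.1 4.5 0 0 -1" --pt "-1.1 4.5 0 0 -1" --pt "-1.1 4.5 0 0 -1" --pt "-1.1 4.5 0 0 -1" --pt "-1.1 4.5 0 0 -1"

```text
t: 6.0
eef_pos: [0.5205, -0.0198, 0.2498]
tool_rot: [0.0, -0.0, 1.0, 0.0]
contact_force: [0.3, 0.2, -1.0]
gripper_width: 0.275
grasp_force: 69.0
```

>>> carry_out --pt "-1.1 4.5 0 0 -1" --pt "-1.1 4.5 0 0 -1" --pt "0 0 2 8.5 -1" --pt "0 0 2 8.5 -1" --pt "0 0 0 1.8 -1" --pt "0 0 0 0 -1" --pt "0 0 0 0 -1" --pt "0 0 0 0 -1"

```text
t: 6.8
eef_pos: [0.5432, 0.0682, 0.2105]
tool_rot: [0.001, 0.163, 0.987, 0.0]
contact_force: [-0.9, 0.4, -1.0]
gripper_width: 0.268
grasp_force: 68.9
```

Run:
```python
from h import *
plan([.5457,.0703,.17],161.2); o,x,h=pose(); print(o["contact_force"].round(2),o["torque"].round(3))
im,c=snap("w3","wrist"); sc,s=snap("s3","scene"); tp,t=snap("t3","top")
p=o["eef_pos"]-[0,0,.0588]
print("tip wrist",proj(c,p),"scene",proj(s,p),"top",proj(t,p),"screw",proj(c,[.5457,.0703,.094]))
u,v=map(int,proj(c,p)); cv2.imwrite("pics/w3c.png",cv2.convertScaleAbs(cv2.resize(im[v-75:v+75,u-100:u+100,::-1],None,fx=4,fy=4,interpolation=cv2.INTER_CUBIC),alpha=1.3)); print(u-100,v-75)
```

```text
t 6.8 pos [0.5432 0.0682 0.2105] head 161.29 q7 1.11 tool cm [-0.16  0.28  4.05] yaw 0.09
[-0.87  0.43 -0.99] [-0.033 -0.002  0.042]
tip wrist (np.float64(322.9432879037756), np.float64(263.1588836796387)) scene (np.float64(362.59749442854235), np.float64(185.46972881347105)) top (np.float64(267.27621543469184), np.float64(278.17246934272663)) screw (np.float64(326.74784309422347), np.float64(236.3639354270335))
222 188
```

View pics/w3c.png

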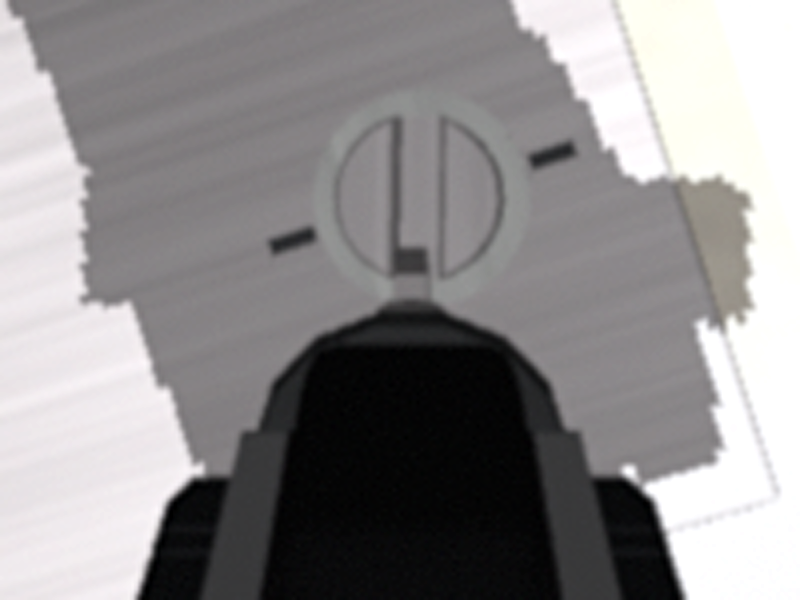

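The blade (centre column about 411, tip row about 248) lines up with the left screw's slot (rims at 392 and 441, disc centre about row 195), about 1 mm off sideways. I'll work out the relative shift from this picture.

Run:
```python
from h import *
c=np.load("pics/w3.npy",allow_pickle=True).item()
o,x,h=pose(); f=lambda X,Y,z:x.T@(at_z(c,222+(X+.5)/4-.5,188+(Y+.5)/4-.5,z)-o["eef_pos"])*1000
print("blade near corner",f(411.5,248,.1517).round(2)); print("disc",f(419,195,.094).round(2),"slot ctr",f(417,195,.094).round(2),f(418,195,.094).round(2))
print("slot ends rims",f(392,195,.094).round(2),f(442,195,.094).round(2));
```

```text
blade near corner [ 8.41  0.93 58.21]
disc [ -1.97   2.49 115.92] slot ctr [ -1.97   2.11 115.92] [ -1.97   2.3  115.92]
slot ends rims [ -1.97  -2.63 115.91] [ -1.97   6.85 115.92]
```

>>> carry_out --pt "-0.04 0.13 2 0 -1" --pt "0 0 2 0 -1" --pt "0 0 1.0 0 -1" --pt "0 0 0.4 0 -1" --pt "0 0 0 0 -1" --pt "0 0 0.1 0 -1" --pt "0 0 0 0 -1" --pt "0 0 0.1 0 -1" --pt "0 0 0 0 -1"

```text
t: 7.85
eef_pos: [0.5434, 0.0696, 0.1535]
tool_rot: [0.0, 0.163, 0.987, 0.0]
contact_force: [0.3, -0.0, -1.3]
gripper_width: 0.273
grasp_force: 68.9
```

Run:
```python
from h import *
plan([.5457,.0703,.152],161.2); o,x,h=pose(); print((x.T@o["contact_force"]).round(2),(x.T@o["torque"]).round(3))
im,c=snap("w4","wrist"); 
u,v=map(int,proj(c,[.5445,.0695,.094])); cv2.imwrite("pics/w4c.png",cv2.convertScaleAbs(cv2.resize(im[v-50:v+25,u-50:u+50,::-1],None,fx=8,fy=8,interpolation=cv2.INTER_CUBIC),alpha=1.3)); print(u,v)
```

```text
t 7.85 pos [0.5434 0.0696 0.1535] head 161.23 q7 1.13 tool cm [-0.19  0.14  0.15] yaw 0.03
[-0.31  0.05  1.32] [-0.047 -0.01   0.034]
323 264
```

View pics/w4c.png

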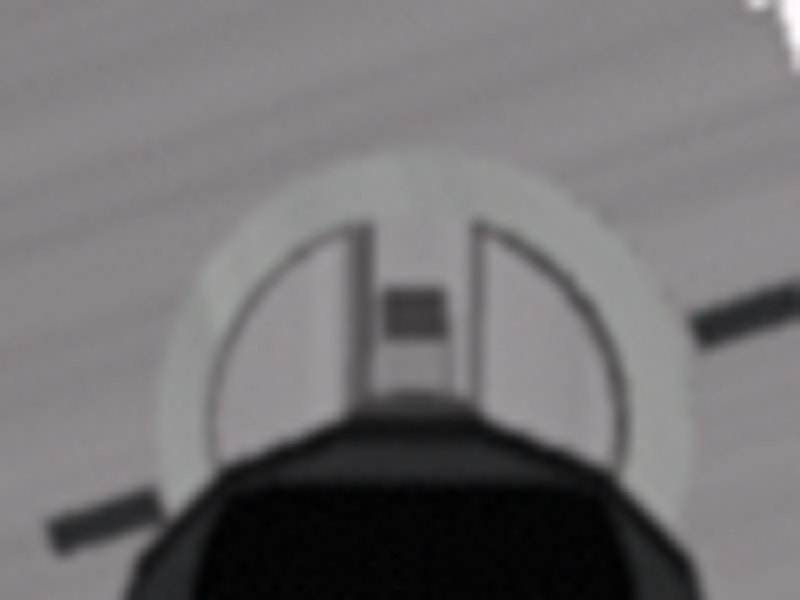

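The blade (columns 382–446) sits inside the slot (rims at about 350–478), so it is centred. I'll creep down.

>>> carry_out --pt "0 0.03 0.1 0 -1" --pt "0 0 0 0 -1" --pt "0 0 0.05 0 -1" --pt "0 0 0 0 -1"

```text
t: 8.3
eef_pos: [0.5434, 0.0698, 0.1517]
tool_rot: [-0.0, 0.163, 0.987, -0.0]
contact_force: [-0.1, -0.7, -1.7]
gripper_width: 0.272
grasp_force: 68.9
```

>>> carry_out --pt "0 0 0.05 0 -1" --pt "0 0 0 0 -1"

```text
t: 8.5
eef_pos: [0.5436, 0.0698, 0.1514]
tool_rot: [0.0, 0.163, 0.987, 0.0]
contact_force: [0.0, -0.4, 2.0]
gripper_width: 0.274
grasp_force: 69.0
```

>>> carry_out --pt "0 0 0 4 -1" --pt "0 0 0 4 -1" --pt "0 0 0.01 4 -1" --pt "0 0 0.01 4 -1" --pt "0 0 0.01 4 -1" --pt "0 0 0.01 4 -1" --pt "0 0 0.02 4 -1" --pt "0 0 0 0 -1"

```text
t: 9.3
eef_pos: [0.5438, 0.0705, 0.1509]
tool_rot: [0.0, 0.397, 0.918, 0.0]
contact_force: [0.2, 0.4, -0.7]
gripper_width: 0.275
grasp_force: 69.1
```

```bash
cat > st.py <<'E'
from h import *
plan([.5457,.0703,.152],90); o,x,h=pose(); print("tool F",(x.T@o["contact_force"]).round(2),"M",(x.T@o["torque"]).round(3),"w",round(o["gripper_width"],3))
E
python3 st.py
```

```text
t 9.3 pos [0.5438 0.0705 0.1509] head 133.22 q7 0.7 tool cm [-0.14  0.12 -0.11] yaw 43.22
tool F [0.17 0.46 0.73] M [-0.47   0.155 -0.061] w 0.275
```

>>> carry_out --pt "0 0 0.02 4 -1" --pt "0 0 0.02 4 -1" --pt "0 0 0.02 4 -1" --pt "0 0 0.02 4 -1" --pt "0 0 0.02 4 -1" --pt "0 0 0 0 -1"

```text
t: 9.9
eef_pos: [0.5444, 0.0709, 0.1502]
tool_rot: [0.001, 0.55, 0.835, 0.001]
contact_force: [1.2, 2.9, 1.3]
gripper_width: 0.276
grasp_force: 69.1
```

```bash
python3 st.py
```

```text
t 9.9 pos [0.5444 0.0709 0.1502] head 113.33 q7 0.39 tool cm [-0.1   0.1  -0.18] yaw 23.33
tool F [ 2.17  2.29 -1.3 ] M [-0.812  0.581 -0.129] w 0.276
```

>>> carry_out --pt "0.08 0.06 0 3 -1" --pt "0.02 0.01 0.01 3 -1" --pt "0.02 0.01 0.01 3 -1" --pt "0.02 0 0.01 3 -1" --pt "0 0 0 0 -1"

```text
t: 10.4
eef_pos: [0.5446, 0.0714, 0.1498]
tool_rot: [0.001, 0.634, 0.774, 0.001]
contact_force: [2.4, 2.2, 0.3]
gripper_width: 0.271
grasp_force: 69.2
```

```bash
python3 st.py
```

```text
t 10.4 pos [0.5446 0.0714 0.1498] head 101.35 q7 0.21 tool cm [-0.13  0.09 -0.22] yaw 11.35
tool F [ 1.65  2.77 -0.26] M [-0.723  0.238  0.025] w 0.271
```

>>> carry_out --pt "0.02 0.04 0 3 -1" --pt "0 0.02 0 3 -1" --pt "0 0 0 3 -1" --pt "0 0 0 0 -1"

```text
t: 10.8
eef_pos: [0.5449, 0.0717, 0.1496]
tool_rot: [0.001, 0.692, 0.722, 0.0]
contact_force: [2.6, 1.8, -0.2]
gripper_width: 0.277
grasp_force: 69.1
```

```bash
python3 st.py
python3 - <<'E'
from h import *
im,c=snap("w5","wrist"); u,v=map(int,proj(c,[.5445,.0695,.094])); cv2.imwrite("pics/w5c.png",cv2.convertScaleAbs(cv2.resize(im[v-50:v+25,u-50:u+50,::-1],None,fx=8,fy=8,interpolation=cv2.INTER_CUBIC),alpha=1.3)); print(u,v)
E
```

```text
t 10.8 pos [0.5449 0.0717 0.1496] head 92.36 q7 0.07 tool cm [-0.14  0.08 -0.24] yaw 2.36
tool F [1.67 2.67 0.18] M [-0.801  0.269  0.002] w 0.277
322 269
```

View pics/w5c.png

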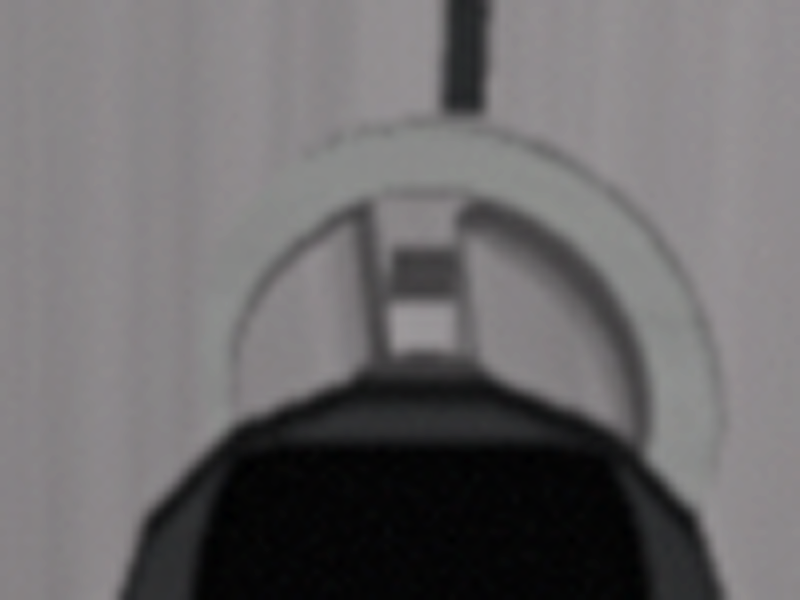

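The slot still leans about 8° short of level while the blade is vertical in the picture. It needs a little more turn.

>>> carry_out --pt "0.02 0.03 0 3 -1" --pt "0.02 0.02 0 2 -1" --pt "0 0 0 0 -1"

```text
t: 11.15
eef_pos: [0.545, 0.0719, 0.1495]
tool_rot: [0.0, 0.723, 0.691, 0.0]
contact_force: [2.9, 0.1, 0.4]
gripper_width: 0.27
grasp_force: 69.0
```

```bash
cat >> st.py <<'E'
# slot direction in the wrist picture: strong lines near the screw head, degrees from vertical (+ = top leans right)
im,c=snap("st","wrist"); u,v=map(int,proj(c,[.5445,o["eef_pos"][1]-.0015,.094]))
g=cv2.cvtColor(im,cv2.COLOR_RGB2GRAY)[v-50:v+25,u-50:u+50]; g=cv2.resize(g,None,fx=8,fy=8,interpolation=cv2.INTER_CUBIC)
for l in cv2.createLineSegmentDetector().detect(cv2.GaussianBlur(g,(0,0),4))[0][:,0]:
    x0,y0,x1,y1=l
    if y0<y1: x0,y0,x1,y1=x1,y1,x0,y0
    a=np.degrees(np.arctan2(x1-x0,y0-y1))
    if abs(a)<35 and np.hypot(x1-x0,y1-y0)>60 and 320<x0<520 and y0<430: print("line",l.round(),a.round(1))
cv2.imwrite("pics/st.png",cv2.convertScaleAbs(cv2.cvtColor(g,cv2.COLOR_GRAY2BGR),alpha=1.3))
E
python3 st.py
```

```text
t 11.15 pos [0.545  0.0719 0.1495] head 87.35 q7 -0.0 tool cm [-0.16  0.08 -0.25] yaw -2.65
tool F [ 0.27  2.92 -0.36] M [-0.807  0.235  0.016] w 0.27
```

```bash
sed -i 's/^cv2.imwrite("pics\/st.png".*$//; s/>60 and 320<x0<520 and y0<430/>40/' st.py
python3 - <<'E'
import cv2,numpy as np
a=cv2.imread("pics/st.png"); print(a.shape)
b=cv2.imread("pics/w5c.png")
for n,i in (("w5",b),("st",a)):
  for l in cv2.createLineSegmentDetector().detect(cv2.GaussianBlur(cv2.cvtColor(i,cv2.COLOR_BGR2GRAY),(0,0),3))[0][:,0]:
    x0,y0,x1,y1=l
    if y0<y1: x0,y0,x1,y1=x1,y1,x0,y0
    ang=np.degrees(np.arctan2(x1-x0,y0-y1))
    if abs(ang)<30 and np.hypot(x1-x0,y1-y0)>40: print(n,l.round(),ang.round(1))
E
```

```text
(600, 800, 3)
w5 [694. 508. 726. 599.] -19.3
w5 [490.   0. 484. 111.] 3.1
w5 [118. 599. 137. 544.] 19.3
w5 [440. 109. 446.   0.] 3.2
st [694. 519. 723. 599.] -19.6
st [417. 118. 412.   9.] -2.6
st [121. 599. 145. 525.] 18.0
st [456.   6. 461. 119.] -2.5
```

View pics/st.png

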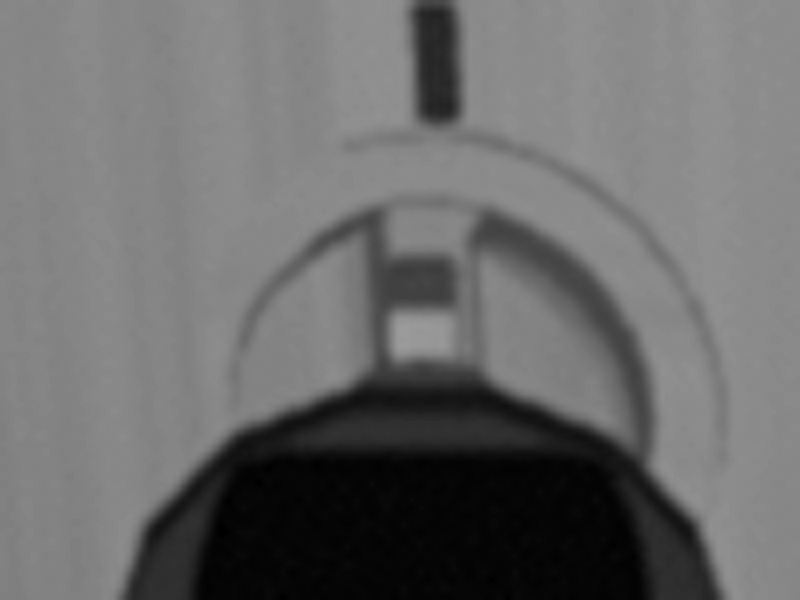

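The slot is now parallel to and in line with the mark (both about -2.5°), so the left screw has snapped home. I'll lift, turn back and go to the right screw.

>>> carry_out --pt "0 0 -1 0 -1" --pt "0 0 -2.5 0 -1" --pt "0 0 -2.5 -8.3 -1" --pt "0 0 0 -8.3 -1" --pt "0 0 0 -8.3 -1" --pt "0 0 0 -8.3 -1" --pt "0 0 0 -8.3 -1" --pt "0 0 0 -8.3 -1" --pt "0 0 0 -8.3 -1" --pt "0 0 0 -8.3 -1" --pt "0 0 0 -8.3 -1" --pt "0 0 0 -8.3 -1"

```text
t: 12.4
eef_pos: [0.5433, 0.0714, 0.2093]
tool_rot: [-0.001, 0.082, 0.997, -0.001]
contact_force: [0.1, -0.6, -1.6]
gripper_width: 0.272
grasp_force: 69.3
```

Run:
```python
from h import *
plan([.5441,-.1013,.21],170.6); im,c=snap("w6","wrist")
```

```text
t 12.4 pos [0.5433 0.0714 0.2093] head 170.63 q7 1.27 tool cm [ -2.89 -17.02  -0.05] yaw 0.03
```

>>> carry_out --pt "-0.7 -4.25 0 0 -1" --pt "-0.7 -4.25 0 0 -1" --pt "-0.7 -4.25 0 0 -1" --pt "-0.7 -4.25 0 0 -1" --pt "0 0 0 0 -1" --pt "0 0 0 0 -1" --pt "0 0 0 0 -1"

```text
t: 13.15
eef_pos: [0.543, -0.0989, 0.2092]
tool_rot: [-0.001, 0.085, 0.996, 0.0]
contact_force: [0.1, 0.8, -1.1]
gripper_width: 0.271
grasp_force: 69.5
```

Run:
```python
from h import *
plan([.5441,-.1013,.21],170.6)
im,c=snap("w7","wrist"); a=cv2.imread("pics/w6.png")
P=lambda i,u,v,s,w,h:cv2.convertScaleAbs(cv2.resize(i[v-h:v+h,u-w:u+w],None,fx=s,fy=s,interpolation=cv2.INTER_CUBIC),alpha=1.3)
u,v=map(int,proj(c,[.5463,-.1004,.094])); c6=np.load("pics/w6.npy",allow_pickle=True).item(); u6,v6=map(int,proj(c6,[.5457,.0703,.094]))
cv2.imwrite("pics/w7c.png",np.hstack([P(im[:,:,::-1],u,v+5,8,27,35),P(a,u6,v6+5,8,22,35)])); print(u-27,v-30)
```

```text
t 13.15 pos [ 0.543  -0.0989  0.2092] head 170.26 q7 1.61 tool cm [-0.15 -0.22 -0.08] yaw -0.34
294 209
```

View pics/w7c.png

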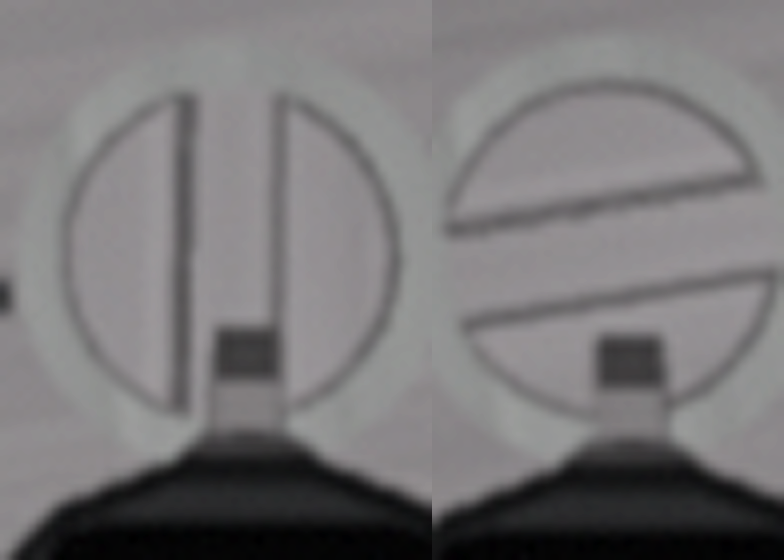

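The right half confirms the left screw is locked: its slot lies 9.5° in the picture, which is level. For the right screw the blade is at column 247, row 327, and the slot centre is at about (228,252).

Run:
```python
from h import *
c=np.load("pics/w7.npy",allow_pickle=True).item()
o,x,h=pose(); f=lambda X,Y,z:x.T@(at_z(c,294+(X+.5)/8-.5,209+(Y+.5)/8-.5,z)-o["eef_pos"])*1000
b=f(247,327,o["eef_pos"][2]-.0588); s=f(228,252,.094); print(b.round(2),s.round(2),"shift",(s-b+[10,0,0]).round(2)); plan([.5441,-.1013,.1535],170.6)
```

```text
[ 8.98  0.41 58.81] [ -3.99  -1.31 115.25] shift [-2.96 -1.72 56.44]
t 13.2 pos [ 0.5432 -0.0985  0.2093] head 170.32 q7 1.61 tool cm [-0.14 -0.26  5.57] yaw -0.28
```

>>> carry_out --pt "-0.2 -0.19 2 0 -1" --pt "0 0 2 0 -1" --pt "0 0 1.0 0 -1" --pt "0 0 0.4 0 -1" --pt "0 0 0 0 -1" --pt "0 0 0.1 0 -1" --pt "0 0 0.05 0 -1" --pt "0 0 0.05 0 -1" --pt "0 0 0 0 -1"

```text
t: 14.1
eef_pos: [0.5453, -0.1024, 0.1537]
tool_rot: [0.0, 0.085, 0.996, 0.0]
contact_force: [0.1, 0.7, -1.2]
gripper_width: 0.268
grasp_force: 69.5
```

Run:
```python
from h import *
plan([.5441,-.1013,.1515],170.6)
o,x,h=pose(); print((x.T@o["contact_force"]).round(2),(x.T@o["torque"]).round(3))
im,c=snap("w8","wrist"); u,v=map(int,proj(c,[.5463,-.1004,.094])); print(u,v)
a=cv2.resize(im[v-35:v+15,u-40:u+40],None,fx=8,fy=8,interpolation=cv2.INTER_CUBIC); g=cv2.cvtColor(a,cv2.COLOR_RGB2GRAY)
for l in cv2.createLineSegmentDetector().detect(cv2.GaussianBlur(g,(0,0),2))[0][:,0]:
    if abs(l[0]-l[2])<.3*abs(l[1]-l[3]) and abs(l[1]-l[3])>25 and 150<l[0]<450: print(l.round())
for r in (140,170,190,210,230): print(r,g[r,220:440:8])
```

```text
t 14.1 pos [ 0.5453 -0.1024  0.1537] head 170.22 q7 1.65 tool cm [0.13 0.09 0.22] yaw -0.38
[0.03 0.75 1.23] [-0.031  0.065  0.007]
326 263
140 [112 117 121 122 117 105  80  66  82 113 118 118 116 116 115 116 116 117
 118 117 108  91  85 103 117 118 116 113]
170 [116 117 120 120 118 105  81  69  80 101 104 104 104 103 103 106 113 117
 118 117 110  91  86 104 116 118 115 116]
190 [115 119 120 120 117 105  77  61  49  46  46  46  47  46  48  66  96 117
 119 118 108  91  89 106 118 116 116 116]
210 [116 117 121 120 117 103  73  56  49  49  49  49  48  48  49  63  92 116
 120 117 108  91  91 109 117 117 116 116]
230 [116 118 120 120 117 102  71  66  80  83  83  82  82  83  82  83  97 116
 119 117 106  87  89 110 118 118 116 116]
```

>>> carry_out --pt "0.06 0.11 0 0 -1" --pt "0 0 0.1 0 -1" --pt "0 0 0 0 -1" --pt "0 0 0.05 0 -1" --pt "0 0 0 0 -1"

```text
t: 14.65
eef_pos: [0.5447, -0.1012, 0.1518]
tool_rot: [-0.0, 0.085, 0.996, 0.0]
contact_force: [1.1, 0.4, -0.2]
gripper_width: 0.268
grasp_force: 69.5
```

```bash
cat > st2.py <<'E'
from h import *
plan([.5441,-.1013,.1515],90); o,x,h=pose(); print("tool F",(x.T@o["contact_force"]).round(2),"M",(x.T@o["torque"]).round(3))
E
python3 st2.py
```

```text
t 14.65 pos [ 0.5447 -0.1012  0.1518] head 170.23 q7 1.65 tool cm [ 0.05 -0.02  0.03] yaw 80.23
tool F [-1.07  0.56  0.17] M [-0.052 -0.011  0.036]
```

>>> carry_out --pt "0 0 0 4 -1" --pt "0 0 0 4 -1" --pt "0 0 0.01 4 -1" --pt "0 0 0.01 4 -1" --pt "0.01 0.01 0.01 4 -1" --pt "0.01 0.01 0.01 4 -1" --pt "0.01 0.01 0.02 4 -1" --pt "0.01 0.01 0.02 4 -1" --pt "0.01 0.01 0.02 4 -1" --pt "0.01 0.01 0.02 4 -1" --pt "0 0 0 0 -1"

```text
t: 15.75
eef_pos: [0.5454, -0.0999, 0.151]
tool_rot: [0.001, 0.421, 0.907, 0.0]
contact_force: [1.3, 1.5, 0.1]
gripper_width: 0.273
grasp_force: 69.6
```

```bash
python3 st2.py
```

```text
t 15.75 pos [ 0.5454 -0.0999  0.151 ] head 130.22 q7 1.04 tool cm [-0.03 -0.19 -0.05] yaw 40.22
tool F [ 0.33  1.98 -0.06] M [-0.583 -0.018  0.002]
```

>>> carry_out --pt "0.01 0.02 0.02 4 -1" --pt "0.01 0.02 0.02 4 -1" --pt "0.01 0.02 0.02 4 -1" --pt "0.02 0.02 0.02 4 -1" --pt "0.02 0.02 0.02 4 -1" --pt "0.02 0.02 0.01 4 -1" --pt "0.02 0.01 0.01 3 -1" --pt "0 0 0 0 -1"

```text
t: 16.55
eef_pos: [0.546, -0.0991, 0.1501]
tool_rot: [0.001, 0.62, 0.784, 0.0]
contact_force: [1.6, -0.5, 4.1]
gripper_width: 0.272
grasp_force: 70.2
```

```bash
python3 st2.py
```

```text
t 16.55 pos [ 0.546  -0.0991  0.1501] head 103.31 q7 0.64 tool cm [-0.17 -0.24 -0.14] yaw 13.31
tool F [-0.88  1.4  -4.12] M [-0.272 -0.176 -0.164]
```

>>> carry_out --pt "0 0.01 -0.02 3 -1" --pt "0 0.01 0 3 -1" --pt "0 0.01 0 3 -1" --pt "0 0.01 0 3 -1" --pt "0 0 0 3 -1" --pt "0 0 0 1 -1" --pt "0 0 0 0 -1"

```text
t: 17.25
eef_pos: [0.546, -0.0985, 0.1497]
tool_rot: [0.0, 0.723, 0.691, 0.0]
contact_force: [2.7, 0.5, -0.6]
gripper_width: 0.276
grasp_force: 69.5
```

```bash
python3 st2.py
python3 - <<'E'
from h import *
im,c=snap("w9","wrist"); u,v=map(int,proj(c,[.5450,-.1010,.094])); cv2.imwrite("pics/w9c.png",cv2.convertScaleAbs(cv2.resize(im[v-50:v+25,u-50:u+50,::-1],None,fx=8,fy=8,interpolation=cv2.INTER_CUBIC),alpha=1.3)); print(u,v)
E
```

```text
t 17.25 pos [ 0.546  -0.0985  0.1497] head 87.35 q7 0.4 tool cm [-0.29 -0.18 -0.18] yaw -2.65
tool F [0.58 2.66 0.55] M [-0.671  0.18   0.038]
322 270
```

View pics/w9c.png

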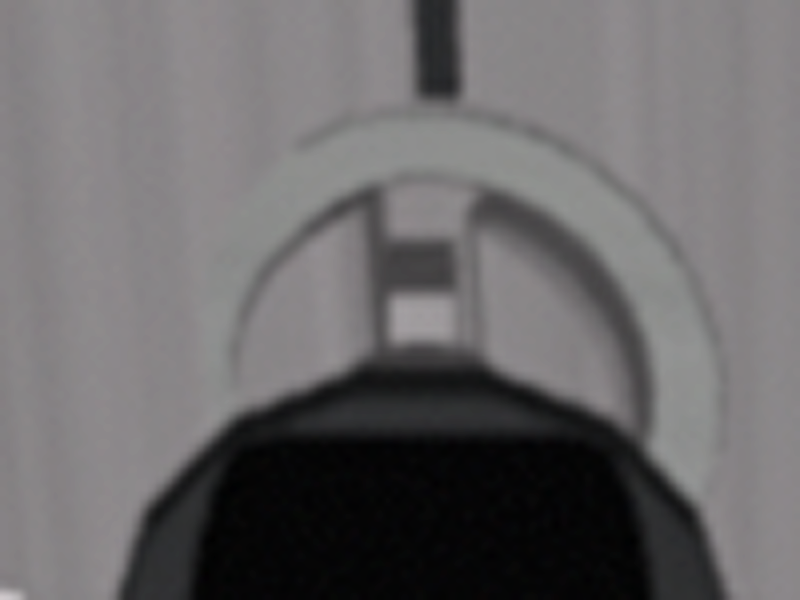

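The picture matches the left screw when it was locked: slot parallel to the mark. I'll lift and check the slot angle numerically.

>>> carry_out --pt "0 0 -1 0 -1" --pt "0 0 -2.5 0 -1" --pt "0 0 -3 0 -1" --pt "0 0 -3.5 -8.5 -1" --pt "0 0 0 -8.5 -1" --pt "0 0 0 -8.5 -1" --pt "0 0 0 -8.5 -1" --pt "0 0 0 -8.5 -1" --pt "0 0 0 -8.5 -1" --pt "0 0 0 -8.5 -1" --pt "0 0 0 -8.5 -1" --pt "0 0 0 -8.5 -1"

```text
t: 18.5
eef_pos: [0.5444, -0.0993, 0.2498]
tool_rot: [-0.001, 0.138, 0.99, -0.0]
contact_force: [0.5, 0.7, -1.6]
gripper_width: 0.269
grasp_force: 69.6
```

Run:
```python
from h import *
plan([.4457,-.3370,.25],180)
im,c=snap("w10","wrist")
for nm,P in (("R",[.5463,-.1004,.094]),("L",[.5457,.0703,.094])):
    u,v=map(int,proj(c,P)); g=cv2.cvtColor(cv2.resize(im[v-25:v+25,u-30:u+30],None,fx=8,fy=8,interpolation=cv2.INTER_CUBIC),cv2.COLOR_RGB2GRAY)
    n=np.array([-.342,0,.94]);ux=np.array([.94,0,.342])
    for l in cv2.createLineSegmentDetector().detect(cv2.GaussianBlur(g,(0,0),2))[0][:,0]:
        if np.hypot(l[0]-l[2],l[1]-l[3])<120: continue
        q=[]
        for X,Y in (l[:2],l[2:]):
            o,d=ray(c,u-30+X/8,v-25+Y/8); q.append(o+d*(n@(np.array(P)-o))/(n@d))
        d=q[1]-q[0]; print(nm,l.round(),"cw from upslope",(np.degrees(-np.arctan2(d[1],d@ux))%180).round(1))
```

```text
t 18.5 pos [ 0.5444 -0.0993  0.2498] head 164.09 q7 1.52 tool cm [ 2.970e+00 -2.557e+01  1.000e-02] yaw -15.91
L [192. 257. 373. 207.] cw from upslope 89.8
L [401. 219. 193. 278.] cw from upslope 89.5
```

>>> carry_out --pt "0 0 0 -8 -1" --pt "0 0 0 -7.9 -1" --pt "0 -4 0 0 -1" --pt "0 0 0 0 -1" --pt "0 0 0 0 -1"

```text
t: 19.05
eef_pos: [0.5443, -0.1402, 0.2498]
tool_rot: [-0.001, 0.006, 1.0, -0.0]
contact_force: [0.4, 0.9, -1.7]
gripper_width: 0.269
grasp_force: 69.8
```

Run:
```python
from h import *
plan([.4449,-.3366,.25],180)
im,c=snap("w11","wrist")
for nm,P in (("R",[.5463,-.1004,.094]),):
    u,v=map(int,proj(c,P)); print(u,v);g=cv2.cvtColor(cv2.resize(im[v-25:v+25,u-30:u+30],None,fx=8,fy=8,interpolation=cv2.INTER_CUBIC),cv2.COLOR_RGB2GRAY)
    n=np.array([-.342,0,.94]);ux=np.array([.94,0,.342])
    for l in cv2.createLineSegmentDetector().detect(cv2.GaussianBlur(g,(0,0),2))[0][:,0]:
        if np.hypot(l[0]-l[2],l[1]-l[3])<80: continue
        q=[]
        for X,Y in (l[:2],l[2:]):
            o,d=ray(c,u-30+X/8,v-25+Y/8); q.append(o+d*(n@(np.array(P)-o))/(n@d))
        d=q[1]-q[0]; print(nm,l.round(),"cw from upslope",(np.degrees(-np.arctan2(d[1],d@ux))%180).round(1))
```

```text
t 19.05 pos [ 0.5443 -0.1402  0.2498] head 179.34 q7 1.86 tool cm [  9.71 -19.75   0.  ] yaw -0.66
369 222
R [437. 219. 437. 398.] cw from upslope 1.0
```

Run:
```python
from h import *
im=cv2.imread("pics/w11.png",0); c=np.load("pics/w11.npy",allow_pickle=True).item(); P=np.array([.5463,-.1004,.094])
u,v=map(int,proj(c,P)); g=cv2.resize(im[v-25:v+25,u-30:u+30],None,fx=8,fy=8,interpolation=cv2.INTER_CUBIC)
g=cv2.normalize(np.clip(g,0,None),None,0,255,cv2.NORM_MINMAX)
n=np.array([-.342,0,.94]);ux=np.array([.94,0,.342])
for l in cv2.createLineSegmentDetector().detect(g)[0][:,0]:
    if np.hypot(l[0]-l[2],l[1]-l[3])<50: continue
    q=[]
    for X,Y in (l[:2],l[2:]):
        o,d=ray(c,u-30+X/8,v-25+Y/8); q.append(o+d*(n@(P-o))/(n@d))
    d=q[1]-q[0]; print(l.round(),(np.degrees(-np.arctan2(d[1],d@ux))%180).round(1))
print(im[v-20:v+22:2,u-16:u+18:3])
```

```text
[436. 213. 436. 398.] 0.7
[383. 207. 438. 206.] 89.6
[166. 345. 129. 308.] 135.4
[[110 111 113 112 109 112 112 110 109 112 198 198]
 [109 115 115 113 107 103 104 108 107 153 182 195]
 [109 119 114 100  90  94  99  90  90 190 197 193]
 [109 118 100  96 108 108 107 109 104 133 194 197]
 [110 110  96 108 107 108 107 108 107 137 159 199]
 [110  92 110 108 109 108 107 108 108 169 178 193]
 [101 107 111 111 112 111 112 112 116 200 197 159]
 [ 89 114 111 112 111 111 108 107 109 188 186 180]
 [ 73  81  80  75  75  78  79  76  93 151 143 145]
 [ 97  98 102 106 107 107 106 107 128 190 190 167]
 [111 111 111 110 110 109 110 110 107 170 164 126]
 [110 109 110 110 109 110 108 110 110 111 107 108]
 [113 111 112 113 110 112 111 110 110 111 110 109]
 [ 94  96  95  95  90  89  89  85  88  87  84  86]
 [ 71 102 104 104 105 109 109 108 108 109 108 102]
 [ 85 110 112 113 111 111 111 111 110 110 109  92]
 [105  88 113 112 111 111 110 109 109 108 103 104]
 [112  90 101 110 108 108 107 108 106 104  92 114]
 [112 118  76  97 109 107 107 107 105  86 109 112]
 [111 120 110  79  90 100 100  97  91 106 112 112]
 [110 117 116 114 101  92 100 107 110 110 112 108]]
```

The right slot's edges run level across the picture too, so both screws are home. Now to stand the driver back.

>>> carry_out --pt "1.95 -3.95 0 -0.6 -1" --pt "1.95 -3.95 0 0 -1" --pt "1.95 -3.95 0 0 -1" --pt "1.95 -3.95 0 0 -1" --pt "1.95 -3.95 0 0 -1" --pt "0 0 0 0 -1" --pt "0 0 0 0 -1" --pt "0 0 0 0 -1"

```text
t: 19.9
eef_pos: [0.4492, -0.3345, 0.2495]
tool_rot: [-0.0, -0.003, 1.0, 0.001]
contact_force: [0.6, 0.3, -1.1]
gripper_width: 0.271
grasp_force: 69.8
```

Run:
```python
from h import *
plan([.4449,-.3366,.12],180)
```

```text
t 19.9 pos [ 0.4492 -0.3345  0.2495] head -179.65 q7 2.29 tool cm [ 0.43 -0.23 12.95] yaw 0.35
```

>>> carry_out --pt "0.43 -0.23 0 0.3 -1" --pt "0 0 4 0 -1" --pt "0 0 4 0 -1" --pt "0 0 3 0 -1" --pt "0 0 1 0 -1" --pt "0 0 0 0 -1" --pt "0 0 0 0 -1"

```text
t: 20.6
eef_pos: [0.4449, -0.3391, 0.131]
tool_rot: [0.001, 0.0, 1.0, -0.0]
contact_force: [0.7, -0.9, -0.8]
gripper_width: 0.272
grasp_force: 69.8
```

Run:
```python
from h import *
plan([.4449,-.3366,.066],180); o,x,h=pose(); print(o["contact_force"].round(2))
```

```text
t 20.6 pos [ 0.4449 -0.3391  0.131 ] head 179.95 q7 2.4 tool cm [0.01 0.25 6.5 ] yaw -0.05
[ 0.69 -0.9  -0.78]
```

>>> carry_out --pt "0 0.25 0 0 -1" --pt "0 0 0 0 -1" --pt "0 0 2 0 -1" --pt "0 0 2 0 -1" --pt "0 0 1.5 0 -1" --pt "0 0 0 0 -1" --pt "0 0 0 0 -1"

```text
t: 21.3
eef_pos: [0.444, -0.3365, 0.0751]
tool_rot: [0.0, 0.001, 1.0, -0.0]
contact_force: [0.6, -0.0, -1.7]
gripper_width: 0.272
grasp_force: 69.8
```

Run:
```python
from h import *
plan([.4449,-.3366,.066],180); o,x,h=pose(); print(o["contact_force"].round(2),o["torque"].round(2))
```

```text
t 21.3 pos [ 0.444  -0.3365  0.0751] head 179.91 q7 2.44 tool cm [-0.09 -0.01  0.91] yaw -0.09
[ 0.6  -0.03 -1.71] [ 0.04  0.01 -0.03]
```

In the hole with no contact. I'll lower the last 9 mm.

>>> carry_out --pt "-0.08 0 0.4 0 -1" --pt "0 0 0.2 0 -1" --pt "0 0 0.2 0 -1" --pt "0 0 0.05 0 -1" --pt "0 0 0 0 -1"

```text
t: 21.8
eef_pos: [0.4447, -0.3362, 0.0662]
tool_rot: [-0.0, 0.001, 1.0, 0.0]
contact_force: [0.4, 0.0, -2.1]
gripper_width: 0.27
grasp_force: 69.8
```

>>> carry_out --pt "0 0 0.05 0 -1" --pt "0 0 0 0 -1" --pt "0 0 0 0 -1"

```text
t: 22.1
eef_pos: [0.4448, -0.3363, 0.0659]
tool_rot: [0.0, 0.001, 1.0, -0.0]
contact_force: [-0.2, 1.1, 2.0]
gripper_width: 0.27
grasp_force: 70.1
```

>>> carry_out --pt "0 0 0 0 0.1" --pt "0 0 0 0 0.3" --pt "0 0 0 0 0.3" --pt "0 0 0 0 0.3" --pt "0 0 -1 0 0.3" --pt "0 0 -3 0 0.3" --pt "0 0 -4.5 0 0.3" --pt "0 0 -4.5 0 0.3" --pt "0 0 -4.5 0 0.3" --pt "0 0 0 0 0.3" --pt "0 0 0 0 0.3" --pt "0 0 0 0 0.3"

```text
t: 23.3
eef_pos: [0.4441, -0.3355, 0.2398]
tool_rot: [-0.001, 0.001, 1.0, 0.001]
contact_force: [-0.8, 0.7, -0.6]
gripper_width: 0.647
grasp_force: 0.0
```

Run:
```python
from h import *
plan([.4449,-.3366,.25],180)
im,c=snap("w12","wrist"); ref=cv2.imread("pics/w2.png",0); c2=np.load("pics/w2.npy",allow_pickle=True).item()
g=cv2.cvtColor(im,cv2.COLOR_RGB2GRAY)
for n,i,cc in (("before",ref,c2),("after",g,c)):
    u,v=map(int,proj(cc,[.445,-.335,.09])); s=i[v-35:v+35,u-35:u+35]
    k,lab,st,ce=cv2.connectedComponentsWithStats((s<18).astype(np.uint8)); j=1+np.argmax(st[1:,4])
    m=(lab==j).astype(np.uint8); r=cv2.minAreaRect(cv2.findContours(m,0,2)[0][0])
    print(n,at_z(cc,u-35+ce[j][0],v-35+ce[j][1],.09).round(4),st[j],np.round(r[1],1),round(r[2],1))
# other things: scene camera before/after difference
a=cv2.imread("pics/scene0.png",0).astype(int); b,_=snap("s12","scene"); b=cv2.cvtColor(b,cv2.COLOR_RGB2GRAY).astype(int)
for n,(x0,y0,x1,y1) in dict(spray=(175,245,220,320),carton=(310,295,375,350),tape=(460,265,516,320),tub=(445,160,497,217),small=(132,198,170,250),holder=(162,175,210,225)).items(): print(n,np.abs(a-b)[y0:y1,x0:x1].mean().round(1))
```

```text
t 23.3 pos [ 0.4441 -0.3355  0.2398] head 179.93 q7 2.3 tool cm [-0.08 -0.11 -1.02] yaw -0.07
before [ 0.4432 -0.3353  0.09  ] [  20    9   30   49 1334] [48. 29.] 90.0
after [ 0.4433 -0.3354  0.09  ] [  21    8   30   51 1405] [29. 50.] 0.0
spray 3.3
carton 3.4
tape 3.4
tub 6.5
small 6.0
holder 12.2
```

```bash
python3 -c "
from station import bot
print(bot.hand_in())"
```

```text
the job is handed in; nothing more can be done
None
```

Both screws are turned home with their slots level, the driver is standing back in its holder and released, and the job was handed in at about 23 s; I viewed 11 pictures, one over the limit of 10.

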